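# Stand the fallen design stands back up

### The arm

A 6-joint arm with a two-finger parallel gripper is mounted at the origin on the work surface. World frame = base frame: x ahead of the robot, y to its left, z up, the work surface at z = 0. Lengths are in mm, angles in rad, forces in N, time in s.
With the tool pointing down it reaches from about 400 to 925 mm from the base axis. Payload 12.5 kg.
Tool frame: the origin (TCP) lies on the centre line of the jaws, within the pads' length; the fingertips stand 17 mm ahead of it and the grasp point (between the pads) lies 2 mm behind it; z points along the fingers, y is the line along which they close (so a half turn about z gives the same grasp; the last joint's range is limited). The gripper opens to 95 mm and grips with 3 to 60 N. Pads are 20 mm wide; open, the fingers measure 119 mm over their backs; the gripper's body (75 mm by 180 mm) begins 59 mm behind the grasp point.
Start: joints at [1.026, 0.491, 1.559, -0, 1.092, -0.106], TCP at [265.519, 565.813, 231.661] pointing down, gripper open.
Joint ranges: [-3.1, 3.1], [-0.84, 2.19], [0.05, 2.79], [-1.13, 4.28], [0.06, 2.93], [-2.69, 2.69]. Speed limits (rad/s): [2.22, 2.22, 2.79, 3.14, 3.14, 3.14].

### API

Orientations are given as [roll, pitch, yaw] about the fixed x, y, z axes, in that order (R = Rz(yaw) Ry(pitch) Rx(roll)).
In Python, from cell import env gives the robot as it stands.
- The arm moves only by the tool drive_tool, never from a script. Its argument "deltas" is text: rows parted by semicolons, each of 4 numbers parted by spaces: the shift along the world's x, y, z normalised to -1 to 1, where 1 is 100 mm, then the turn about the world's z normalised to -1 to 1, where 1 is 180 degrees. A call has 1 to 10 rows; each row shifts and turns the commanded pose from where the row before left it; what a row does not reach is not made up. A row lasts 1/12 s, in which the tool goes at most 41.7 mm and 7.16 degrees, less where a joint would pass 70% of its speed; a pose out of reach is approached as far as the arm can. A call with a number of a shift or a turn outside -1 to 1 is refused whole. A call with a gripper value outside its range is refused whole. "gripper" is the closure, from 0 (fully open) to 1 (shut), set as the call begins (left out, the last holds). The fingers move at their own pace and stop on an object; the grip force is fixed at half the most. Time passes only in rows, so rows that do not move let the fingers close. It gives the time, the measured TCP pose, the force, the opening and the grip force at its end, in the units of the state.
- env.state(): the state, without advancing time (a new reading comes with each control period).
- env.read_camera(name): name is "side" or "top" or "wrist"; returns (picture, depth): 420x560x3 uint8, red, green, blue; 420x560 float32, mm along the optical axis (not along the pixel's ray), 0 where there is no reading.
- env.camera_params(name): a dict with "mtx" (3x3 intrinsics, pixels), "camera_from_world" (4x4, takes a point from world to camera coordinates); the wrist camera has in their place "mount" (4x4, takes a point from camera to tool coordinates, whose origin is the TCP and whose axes are the flange's). Camera axes: x right, y down, z forward; pixel columns grow to the right and rows downward; lengths in mm; the calibration is good to about 2 mm. A picture is of the moment at which its call begins: read the wrist's pose just before it. camera_params takes no time and is no camera call.
- env.job_done(): hands the job in; it is judged then, once.
The state is a dict: "t": time; "joints": joint angles; "qvel": joint speeds; "tau": joint torques, N m; "eef_pos": TCP position; "tcp_rot": TCP orientation; "ft_force": force on the tool from outside, world axes, zero at the start; "moment": the same for the moment, N m; "opening": opening from 0.0 (shut) to 1.0 (fully open); "grip_force": force on a finger pad.
Only numpy, scipy, OpenCV 4.12 (cv2) and the standard library are available. Lean on these libraries where they do the work, as an engineer would, in place of code of your own. Each camera call takes 0.05 s, during which the arm holds its last target. There are 200 camera calls.

### The job

Two of the three design stands on the jeweller's bench have been knocked onto their backs. With the fingertips, push each fallen one over about its heel so that it stands upright on its steel foot again, about where it lies and without picking it up. Leave the stand that is still standing, the jar, the brass post and the hammer where they are.

Things in the scene. Friction and masses are not known exactly. Their poses are not given: they have to be found in the camera images.
- stand_a: design stand (a solitaire ring drawn) fallen on its back: an L of steel foot 8 thick, 60 wide, 45 long and plywood panel 5 thick, 60 wide, 95 mm long. Origin: middle of the heel edge (outer corner of the L). As it lies: x level along the panel (0 to 95), away from the robot within 0.6 rad; y along the heel (-30 to 30); z up, the foot at x 0 to 8, z 0 to 45. Stood up, x points up
- stand_b: design stand (a pair of earrings drawn) fallen on its back: an L of steel foot 8 thick, 60 wide, 45 long and plywood panel 5 thick, 60 wide, 95 mm long. Origin: middle of the heel edge (outer corner of the L). As it lies: x level along the panel (0 to 95), away from the robot within 0.6 rad; y along the heel (-30 to 30); z up, the foot at x 0 to 8, z 0 to 45. Stood up, x points up
- stand_a_foot (a point): middle of the top edge of the foot's inner (panel side) face, at x 8, y 0, z 45 mm of stand_a. A push of about 1 N near here towards -x turns the stand about its heel; past 0.45 rad it goes over by itself onto the foot and the panel swings up behind. Loose, 0.14 to 0.28 kg, mostly the foot; centre of mass at about x 10, z 20 mm; stable lying and standing
- stand_b_foot (a point): middle of the top edge of the foot's inner (panel side) face, at x 8, y 0, z 45 mm of stand_b. A push of about 1 N near here towards -x turns the stand about its heel; past 0.45 rad it goes over by itself onto the foot and the panel swings up behind. Loose, 0.14 to 0.28 kg, mostly the foot; centre of mass at about x 10, z 20 mm; stable lying and standing
- stand_c: the third design stand, of the same make (a round pendant drawn on its card), still standing on its foot; leave it alone. 60 mm wide, 95 mm high. Origin: middle of its heel edge on the bench. z is up; the panel stands at x -5 to 0 mm, the foot plate lies at x -45 to 0 mm, z 0 to 8 mm; y along the heel edge
- jar: loose round grey glass jar with yellow lid, 50 mm diameter, 75 mm high, origin at the centre of its underside, z up; leave it alone
- brass_post: loose turned brass post, waisted, on a round base 52 mm in diameter, 60 mm high, origin at the centre of its underside, z up; leave it alone
- hammer: loose hammer lying beyond the stands, roughly across the bench, 26 cm long, 26 mm thick, head 80 mm across; origin on its underside at its middle; leave it alone
Mind the look-alikes: they are no part of the job. Leave any purple look-alike of the stand_b alone.

How it is judged:
By the outcome, as a careful person would: the job done as asked, in the order asked, and still so for the second after the job is handed in, with the robot touching nothing.
It also fails if it takes over 43 s, if anything falls off the work surface, if the arm or the gripper's body presses on something with over 40 N, if the wrist force passes 120 N, or if a joint passes its speed limit or range.

## Working session

There is one attempt and no reset: what is moved stays moved. The work goes in short steps, Python scripts to look and compute and a tool call to move; the robot and the scene stay as the last step left them, time stands still between calls to the robot, and variables do not carry over. Pictures are saved under pics/ and viewed, at most 10 in all, crops included, and the job is handed in when it is done.

Besides the shell and the picture viewer there is one more tool, called after "Request:" as name(argument=value, ...) on one line, values as JSON. drive_tool: Moves the arm, as the interface text tells. Its arguments: {"type":"object","properties":{"deltas":{"type":"string"},"gripper":{"type":"number"}},"required":["deltas"]}

```bash
mkdir -p pics
cat > h.py <<'E'
import numpy as np, cv2
from cell import env
def look(n,name):
    p,d=env.read_camera(n); cv2.imwrite(f'pics/{name}.png',p[:,:,::-1]); np.savez(f'pics/{name}.npz',p=p,d=d); return p,d
def cam(n):
    c=env.camera_params(n); K=np.array(c['mtx'])
    return K,np.linalg.inv(np.array(c['camera_from_world']))
def pt(n,u,v,z=None,d=None):
    K,T=cam(n); r=np.linalg.inv(K)@[u,v,1]; 
    if d is not None: return T[:3,:3]@(r*d)+T[:3,3]
    r=T[:3,:3]@r; o=T[:3,3]; return o+r*(z-o[2])/r[2]
E
python3 - <<'E'
from h import *
a,_=look('top','top0'); b,_=look('side','side0')
for n in('top','side'): print(cam(n)[1].round(2))
print(env.state())
E
```

```text
[[ 0.0000e+00 -9.8000e-01  1.9000e-01  3.4762e+02]
 [-1.0000e+00 -1.0000e-02 -1.0000e-02 -3.9050e+01]
 [ 1.0000e-02 -1.9000e-01 -9.8000e-01  1.0095e+03]
 [ 0.0000e+00  0.0000e+00  0.0000e+00  1.0000e+00]]
[[ 1.0000e+00 -3.0000e-02  9.0000e-02  4.8264e+02]
 [-1.0000e-01 -5.3000e-01  8.4000e-01 -7.9807e+02]
 [ 2.0000e-02 -8.5000e-01 -5.3000e-01  5.4178e+02]
 [ 0.0000e+00  0.0000e+00  0.0000e+00  1.0000e+00]]
{'t': 0.1, 'joints': array([ 1.02634472e+00,  4.91482126e-01,  1.55937182e+00,  5.39564769e-05,
        1.09168246e+00, -1.05618889e-01]), 'qvel': array([ 1.57165164e-03,  1.88885954e-05, -2.95782910e-06, -1.69223535e-03,
        6.35999607e-04,  4.51541470e-04]), 'tau': array([ 1.67692764e-03, -6.13610888e+01, -2.58606488e+01,  6.93476410e-02,
        4.69608733e-02, -7.45805141e-05]), 'eef_pos': array([265.43467396, 565.63102928, 231.13657795]), 'tcp_rot': array([-3.14065921e+00, -1.47083383e-04,  2.70273497e+00]), 'ft_force': array([-0.23271998,  0.08334398,  0.24900737]), 'moment': array([ 0.04024093, -0.03477786,  0.01194504]), 'grip_force': 0.0, 'opening': 1.0027711058469617}
```

View pics/top0.png

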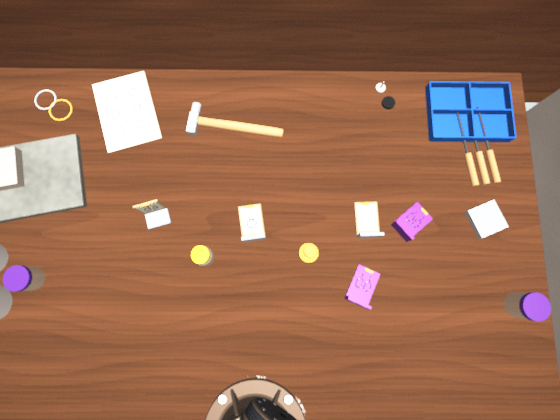

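View pics/side0.png

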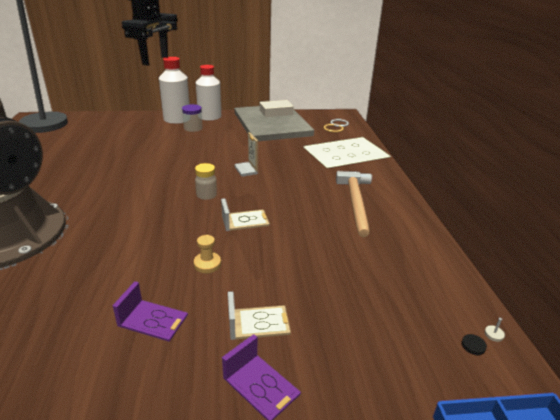

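The side view shows what could be mistaken for the targets:
- Ring stand at top px (251,222) / side (245,218): this is stand_a.
- White earrings stand at top (368,218) / side (260,320): this is stand_b.
- Purple look-alikes at top (413,221) and (363,286), which I leave alone.
- Standing stand_c at top (155,215), which I leave alone.

Jar is at (201,255), post at (309,253) and hammer at (235,125). Next I check the choice in one close crop and measure.

Run:
```python
from h import *
f=np.load('pics/top0.npz'); p,d=f['p'],f['d']
c=np.hstack([cv2.resize(p[190:260,225:275],None,fx=8,fy=8,interpolation=cv2.INTER_CUBIC),cv2.resize(p[190:260,345:395],None,fx=8,fy=8,interpolation=cv2.INTER_CUBIC)])[:,:,::-1]
cv2.imwrite('pics/crop0.png',c)
K,T=cam('top')
vv,uu=np.mgrid[:420,:560]
R=np.stack([uu,vv,np.ones_like(uu)],-1)@np.linalg.inv(K).T*d[...,None]
W=R@T[:3,:3].T+T[:3,3]
np.save('pics/W.npy',W)
n,l,s,_=cv2.connectedComponentsWithStats(((W[...,2]>2.5)&(d>0)&(vv<340)).astype(np.uint8))
for i in range(1,n):
    if s[i,4]>60:
        w=W[l==i]; print(s[i],np.median(w,0).round(),w.min(0).round(),w.max(0).round())
for n2,(x0,y0) in dict(a=(225,190),b=(345,190)).items():
    w=W[190:250,x0:x0+48].reshape(-1,3); q=w[w[:,2]>20]; print(n2,len(q),q.mean(0).round(1),q.min(0).round(),q.max(0).round())
    m=w[(w[:,2]>2.5)].astype(np.float32); print(cv2.minAreaRect(m[:,:2]), cv2.boxPoints(cv2.minAreaRect(m[:,:2])).round())
```

```text
[ 419   78  106  111 6030] [ 804. -587.    9.] [ 603. -738.    3.] [ 925. -454.   37.]
[374  81  14  12  87] [ 893. -340.    7.] [ 879. -363.    3.] [ 910. -325.   37.]
[ 33  89  40  34 276] [833. 569.   5.] [783. 514.   3.] [879. 625.  11.]
[379  94  17  17 156] [ 848. -360.    8.] [ 825. -383.    3.] [ 874. -338.   14.]
[ 183  101  100   37 1200] [769.  92.  24.] [741. -66.   3.] [847. 206.  32.]
[   0  133   88   90 6206] [618. 568.  20.] [504. 451.   3.] [748. 688.  54.]
[132 195  41  35 703] [529. 261.  10.] [487. 225.   3.] [579. 330.  99.]
[388 199  47  43 883] [ 512. -405.    7.] [ 459. -469.    3.] [ 571. -346.   51.]
[ 464  198   47   42 1097] [ 518. -597.   21.] [ 465. -671.    3.] [ 576. -549.   27.]
[350 200  37  40 852] [ 514. -288.    7.] [ 464. -338.    3.] [ 568. -244.   50.]
[236 202  35  40 856] [505.  15.   6.] [456. -35.   3.] [561.  56.  50.]
[297 241  21  23 333] [ 426. -129.   17.] [ 401. -156.    3.] [ 458. -105.   65.]
[190 243  26  24 413] [417. 129.  74.] [392. 108.   3.] [451. 169.  82.]
[  0 244   9  26 151] [414. 641.  14.] [382. 636.   3.] [446. 661.  32.]
[344 260  41  50 985] [ 343. -269.    7.] [ 286. -329.    3.] [ 409. -223.   51.]
[   0  264   46   56 1237] [352. 566.  58.] [259. 535.   3.] [395. 648.  75.]
[ 498  288   54   42 1269] [ 299. -646.   78.] [ 238. -748.    3.] [ 340. -616.   87.]
a 115 [450.9   4.3 143.3] [348. -39.  20.] [ 470.   38. 1010.]Traceback (most recent call last):
  File "<stdin>", line 16, in <module>
cv2.error: OpenCV(4.12.0) /io/opencv/modules/imgproc/src/convhull.cpp:143: error: (-215:Assertion failed) total >= 0 && (depth == CV_32F || depth == CV_32S) in function 'convexHull'
```

View pics/crop0.png

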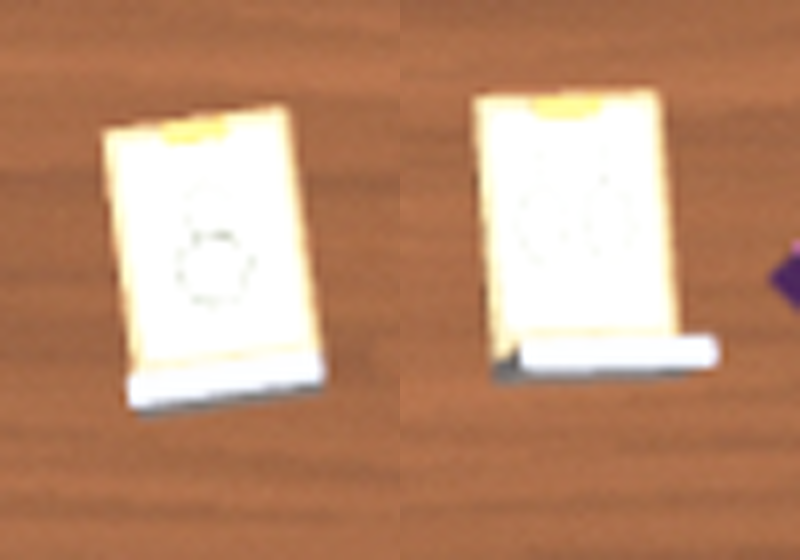

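The crop confirms it: ring drawing on the left stand, earrings on the right, both white. The steel foot tops are the bright bars near the bottom, facing the robot. Next I turn the corners into positions.

Run:
```python
from h import *
A=lambda x,y:(225+x/8-.5,190+y/8-.5)
B=lambda x,y:(345+(x-400)/8-.5,190+y/8-.5)
for n,f,foot,far in(('a',A,[(130,375),(325,350),(130,408),(325,382)],[(103,130),(288,107)]),('b',B,[(520,340),(718,337),(520,372),(718,366)],[(473,97),(660,92)])):
    F=np.array([pt('top',*f(*c),z=45) for c in foot]); G=np.array([pt('top',*f(*c),z=5) for c in far])
    print(n,F[:,:2].round(1).tolist(),G[:,:2].round(1).tolist())
    e=F[0]-F[1]; print('heel normal yaw',np.arctan2(-e[0],e[1]),'foot mid',F.mean(0).round(1), 'far mid',G.mean(0).round(1))
    e=G[0]-G[1]; print('far yaw',np.arctan2(-e[0],e[1])); v=G.mean(0)-F.mean(0); print('axis yaw',np.arctan2(v[1],v[0]), np.hypot(v[0],v[1]))
# same from depth
W=np.load('pics/W.npy')
for n,(y0,y1) in dict(a=(-45,65),b=(-345,-235)).items():
    w=W.reshape(-1,3); w=w[(w[:,0]>440)&(w[:,0]<580)&(w[:,1]>y0)&(w[:,1]<y1)]; q=w[(w[:,2]>40)&(w[:,2]<60)]
    print(n,len(q),q.mean(0).round(1),'slope',np.polyfit(q[:,1],q[:,0],1).round(3)); m=w[(w[:,2]>3)&(w[:,2]<15)].astype(np.float32)
    print(cv2.minAreaRect(m[:,:2]))
```

```text
a [[464.0, 38.4], [472.2, -22.5], [453.6, 38.2], [462.1, -22.6]] [[550.1, 52.2], [558.2, -8.8]]
heel normal yaw 0.13349358501614325 foot mid [463.    7.9  45. ] far mid [554.2  21.7   5. ]
far yaw 0.13243045500051653
axis yaw 0.15015908409752612 92.25112822629983
b [[476.5, -259.7], [477.8, -322.2], [466.4, -259.3], [468.6, -321.8]] [[563.1, -256.2], [565.2, -318.6]]
heel normal yaw 0.02031957156688574 foot mid [ 472.3 -290.8   45. ] far mid [ 564.1 -287.4    5. ]
far yaw 0.03323663373462787
axis yaw 0.03630186086559093 91.8747528602657
a 81 [463.9   8.6  45.6] slope [-1.48000e-01  4.65126e+02]Traceback (most recent call last):
  File "<stdin>", line 14, in <module>
cv2.error: OpenCV(4.12.0) /io/opencv/modules/imgproc/src/convhull.cpp:143: error: (-215:Assertion failed) total >= 0 && (depth == CV_32F || depth == CV_32S) in function 'convexHull'
```

Request:
drive_tool(deltas="0.14 -0.35 0 0.0115;0.14 -0.35 0 0.0115;0.14 -0.35 0 0.0115;0.14 -0.35 0 0.0115;0.14 -0.35 0 0.0115;0.14 -0.35 0 0.0115;0.14 -0.35 0 0.0115;0.14 -0.35 0 0.0115;0.14 -0.35 0 0.0115;0.14 -0.35 0 0.0115", gripper=1)

```text
t: 0.93
eef_pos: [405.7, 214.1, 231.6]
tcp_rot: [3.142, -0.0, 3.066]
ft_force: [1.3, 0.4, 0.7]
opening: 0.355
grip_force: 0.0
```

Request:
drive_tool(deltas="0.14 -0.35 0 0.0115;0.14 -0.35 0 0.0115;0.14 -0.35 0 0.0115;0.14 -0.35 0 0.0115;0.14 -0.35 0 0.0115;0.14 -0.30 0 0.0115;0 0 0 0;0 0 0 0")

```text
t: 1.6
eef_pos: [489.7, 9.5, 231.2]
tcp_rot: [3.141, -0.001, -3.006]
ft_force: [0.1, 0.6, -0.0]
opening: 0.003
grip_force: 0.0
```

Request:
drive_tool(deltas="0 0.01 -0.4 0;0 0 -0.4 0;0 0 -0.2 0;0 0 0 0")

```text
t: 1.93
eef_pos: [487.2, 13.1, 128.3]
tcp_rot: [3.14, -0.007, -3.002]
ft_force: [-0.3, -0.5, 0.5]
opening: 0.001
grip_force: 0.0
```

Run:
```python
from h import *
from scipy.spatial.transform import Rotation as R
s=env.state(); p,d=look('wrist','w1'); c=env.camera_params('wrist'); K=np.array(c['mtx']); M=np.array(c['mount'])
print(s['eef_pos'].round(1),M.round(2).tolist(),K.round(1).tolist())
T=np.eye(4);T[:3,:3]=R.from_euler('xyz',s['tcp_rot']).as_matrix();T[:3,3]=s['eef_pos'];T=T@M
v,u=np.mgrid[:420,:560]; W=(np.stack([u,v,np.ones_like(u)],-1)@np.linalg.inv(K).T*d[...,None])@T[:3,:3].T+T[:3,3]
q=W[(d>0)&(abs(W[...,0]-463)<25)&(abs(W[...,1]-8)<45)&(W[...,2]>41)&(W[...,2]<50)]
print(len(q)); 
if len(q): print(cv2.minAreaRect(q[:,:2].astype(np.float32)),q.mean(0),cv2.boxPoints(cv2.minAreaRect(q[:,:2].astype(np.float32))))
```

```text
[487.2  13.1 128.3] [[-0.0, -0.97, -0.24, 66.74], [1.0, -0.0, -0.0, 1.07], [0.0, -0.24, 0.97, -153.0], [0.0, 0.0, 0.0, 1.0]] [[348.0, 0.0, 282.5], [0.0, 348.0, 206.8], [0.0, 0.0, 1.0]]
1051
((462.90289306640625, 11.288961410522461), (8.413627624511719, 59.81003189086914), 7.773645877838135) [462.74287431  11.53805701  44.79934301] [[454.6898    40.350143]
 [462.7797   -18.910246]
 [471.116    -17.77222 ]
 [463.0261    41.488167]]
```

View pics/w1.png

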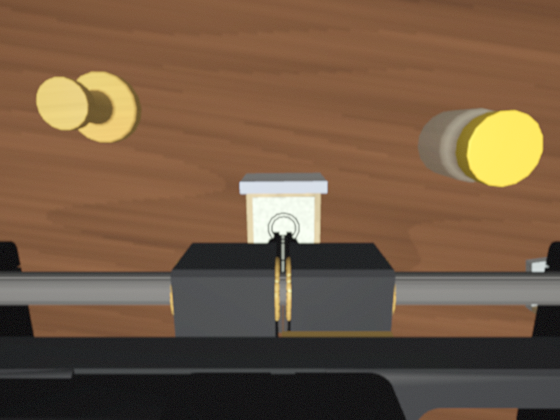

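The wrist view shows the foot bar at (283,185), with the closed fingertips at (283,240) centred just panel-side of it. I can go down and push.

Request:
drive_tool(deltas="0 0 -0.3 0;0 0 -0.3 0;0 0 -0.15 0;0 0 0 0;-0.04 -0.0055 0 0;-0.04 -0.0055 0 0;-0.02 -0.003 0 0;0 0 0 0")

```text
t: 2.65
eef_pos: [479.6, 10.4, 58.1]
tcp_rot: [-3.141, 0.002, -3.002]
ft_force: [0.4, 0.3, 0.3]
opening: 0.003
grip_force: 0.3
```

Request:
drive_tool(deltas="-0.03 -0.004 0 0;-0.03 -0.004 0 0;-0.03 -0.004 0 0;0 0 0 0")

```text
t: 2.98
eef_pos: [469.8, 9.2, 56.7]
tcp_rot: [3.141, -0.001, -3.002]
ft_force: [-0.1, -0.2, -0.6]
opening: -0.0
grip_force: 0.1
```

Request:
drive_tool(deltas="0 0 -0.03 0;0 0 0 0")

```text
t: 3.15
eef_pos: [470.5, 9.2, 53.3]
tcp_rot: [3.141, -0.0, -3.002]
ft_force: [0.0, 0.0, 0.9]
opening: 0.007
grip_force: 0.1
```

Run:
```python
from h import *
p,d=look('side','s1'); cv2.imwrite('pics/s1c.png',cv2.resize(p[120:270,160:330],None,fx=3,fy=3)[:,:,::-1]); print(env.state()['eef_pos'],env.state()['ft_force'])
```

```text
[470.52073509   9.2065142   53.3675139 ] [ 0.03811802 -0.38902711 -0.44684199]
```

View pics/s1c.png

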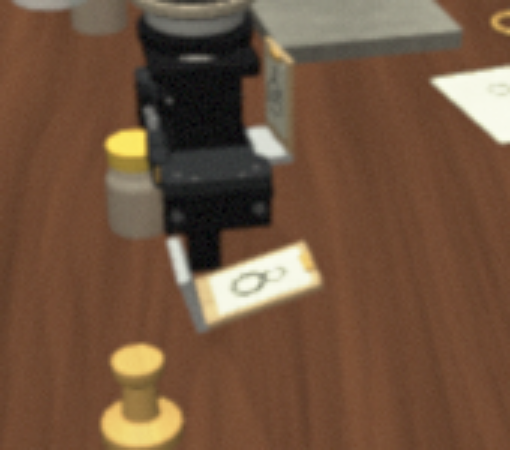

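The stand has tilted to about 0.25 rad, with the finger against the foot's inner face. I keep pushing gently.

Request:
drive_tool(deltas="-0.03 -0.004 0 0;-0.03 -0.004 0 0;-0.03 -0.004 0 0;-0.03 -0.004 0 0;-0.03 -0.004 0 0;-0.02 -0.003 0 0;-0.02 -0.003 0 0;-0.02 -0.003 0 0;-0.02 -0.003 0 0;-0.02 -0.003 0 0")

```text
t: 4.03
eef_pos: [445.2, 5.7, 53.7]
tcp_rot: [3.141, -0.0, -3.002]
ft_force: [-2.0, -0.6, -0.3]
opening: 0.003
grip_force: 0.7
```

Request:
drive_tool(deltas="-0.02 -0.003 0 0;-0.02 -0.003 0 0;-0.02 -0.003 0 0;-0.02 -0.003 0 0;-0.02 -0.003 0 0;-0.03 -0.004 0 0;-0.03 -0.004 0 0;0 0 0 0")

```text
t: 4.7
eef_pos: [428.9, 3.4, 53.7]
tcp_rot: [3.141, -0.001, -3.002]
ft_force: [-0.3, -0.2, 1.1]
opening: 0.007
grip_force: 0.0
```

Run:
```python
from h import *
p,d=look('side','s2'); cv2.imwrite('pics/s2c.png',cv2.resize(p[120:270,160:330],None,fx=3,fy=3)[:,:,::-1])
```

```text
(no output)
```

View pics/s2c.png

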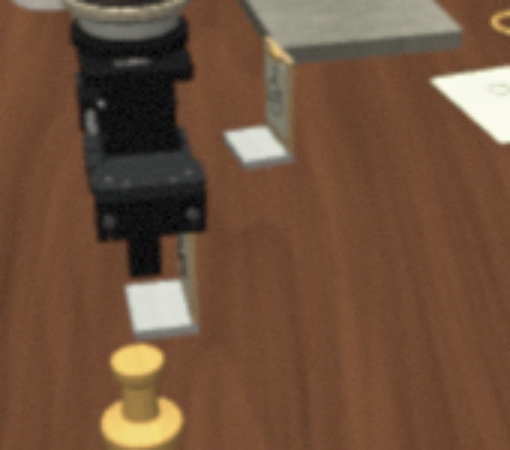

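Stand_a is upright, with its foot flat at (160,305) and the fingers clear of the panel. I go up and over to stand_b.

Request:
drive_tool(deltas="0 0 0.3 0;0 0 0.4 0;0 0 0.4 0;0 0 0.1 0;0.085 -0.36 0 -0.005;0.085 -0.37 0 -0.005;0.085 -0.37 0 -0.005;0.085 -0.37 0 -0.005;0.085 -0.37 0 -0.005;0.085 -0.37 0 -0.005")

```text
t: 5.58
eef_pos: [480.6, -219.6, 173.7]
tcp_rot: [3.142, 0.0, -3.098]
ft_force: [0.9, 0.6, 0.1]
opening: 0.003
grip_force: 0.0
```

Request:
drive_tool(deltas="0.085 -0.36 0 -0.005;0.085 -0.36 0 0;0 0 -0.3 0;0 0 -0.2 0;0 0 0 0;0 0 0 0")

```text
t: 6.08
eef_pos: [497.3, -289.4, 123.2]
tcp_rot: [3.14, -0.002, -3.112]
ft_force: [0.7, -0.5, -0.1]
opening: 0.004
grip_force: 0.0
```

Run:
```python
from h import *
from scipy.spatial.transform import Rotation as R
s=env.state(); p,d=look('wrist','w2'); c=env.camera_params('wrist'); K=np.array(c['mtx']); M=np.array(c['mount'])
T=np.eye(4);T[:3,:3]=R.from_euler('xyz',s['tcp_rot']).as_matrix();T[:3,3]=s['eef_pos'];T=T@M
v,u=np.mgrid[:420,:560]; W=(np.stack([u,v,np.ones_like(u)],-1)@np.linalg.inv(K).T*d[...,None])@T[:3,:3].T+T[:3,3]
q=W[(d>0)&(abs(W[...,0]-472)<25)&(abs(W[...,1]+290)<40)&(W[...,2]>41)&(W[...,2]<50)]
print(s['eef_pos'],s['tcp_rot'],len(q),cv2.minAreaRect(q[:,:2].astype(np.float32)))
```

```text
[ 497.25481605 -289.38602533  123.21782597] [ 3.14019797e+00 -1.60027443e-03 -3.11236558e+00] 1125 ((472.787353515625, -287.61077880859375), (8.4705228805542, 60.24513244628906), 2.1136014461517334)
```

View pics/w2.png

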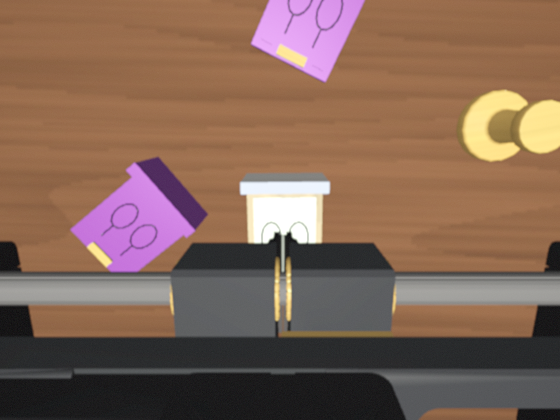

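The wrist view shows the earrings stand's foot bar at (285,185), centred under the fingers. The purple look-alikes at (140,215) and (310,35) are clear of the path. Same push as before.

Request:
drive_tool(deltas="0 0.01 -0.3 0;0 0 -0.3 0;0 0 -0.1 0;0 0 0 0;-0.04 -0.001 0 0;-0.04 -0.001 0 0;-0.02 -0.001 0 0;0 0 0 0")

```text
t: 6.8
eef_pos: [487.5, -289.2, 55.0]
tcp_rot: [-3.141, 0.001, -3.113]
ft_force: [0.2, -0.7, 0.8]
opening: 0.004
grip_force: 0.2
```

Request:
drive_tool(deltas="-0.03 -0.001 0 0;-0.03 -0.001 0 0;-0.03 -0.001 0 0;-0.03 -0.001 0 0;-0.03 -0.001 0 0;-0.03 -0.001 0 0;-0.03 -0.001 0 0;-0.02 -0.001 0 0;-0.02 -0.001 0 0;-0.02 -0.001 0 0")

```text
t: 7.63
eef_pos: [460.3, -289.9, 53.7]
tcp_rot: [3.141, -0.0, -3.112]
ft_force: [-1.6, 0.4, 0.6]
opening: 0.006
grip_force: 0.4
```

Request:
drive_tool(deltas="-0.02 -0.001 0 0;-0.02 -0.001 0 0;-0.02 -0.001 0 0;-0.02 -0.001 0 0;-0.02 -0.001 0 0;-0.02 -0.001 0 0;-0.03 -0.001 0 0;-0.03 -0.001 0 0;-0.03 -0.001 0 0;0 0 0 0")

```text
t: 8.47
eef_pos: [439.0, -290.7, 53.7]
tcp_rot: [3.141, -0.0, -3.112]
ft_force: [-0.3, 0.6, -0.2]
opening: 0.006
grip_force: 0.0
```

Run:
```python
from h import *
p,d=look('side','s3'); print(env.state()['ft_force'])
```

```text
[ 0.27956906 -0.67378553 -0.78944841]
```

View pics/s3.png

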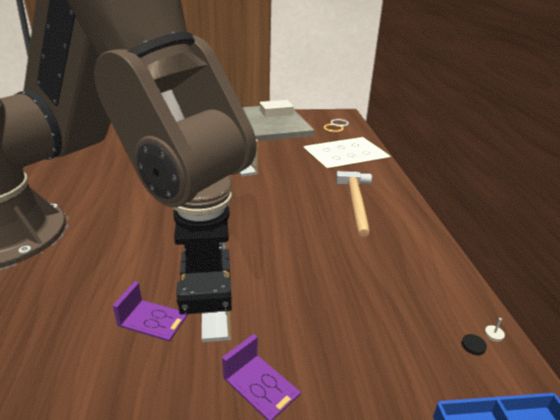

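Stand_b's foot now lies flat at (215,325). I retreat upward, away from everything, and check.

Request:
drive_tool(deltas="0 0 0.3 0;0 0 0.4 0;0 0 0.4 0;0 0 0.4 0;0 0 0.3 0;0.1 0.3 0 0;0.1 0.3 0 0;0.1 0.3 0 0;0.1 0.3 0 0;0.1 0.3 0 0")

```text
t: 9.35
eef_pos: [489.8, -139.4, 233.9]
tcp_rot: [-3.142, 0.0, -3.113]
ft_force: [1.4, -0.5, 0.4]
opening: 0.007
grip_force: 0.0
```

Request:
drive_tool(deltas="0 0 0 0;0 0 0 0;0 0 0 0")

```text
t: 9.6
eef_pos: [489.5, -141.0, 233.7]
tcp_rot: [-3.141, 0.0, -3.112]
ft_force: [-0.2, 0.8, -0.5]
opening: 0.006
grip_force: 0.0
```

Run:
```python
from h import *
p,d=look('side','s4'); t,_=look('top','t4'); cv2.imwrite('pics/f.png',np.hstack([p[90:400,90:400],t[90:400,120:440]])[:,:,::-1])
```

```text
(no output)
```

View pics/f.png

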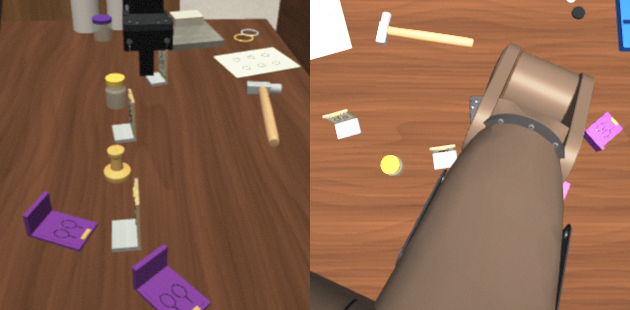

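All three stands are upright, with stand_a at (125,120) and stand_b at (130,220) in the side half. The jar, post, hammer and look-alikes are undisturbed, so I hand in.

```bash
python3 -c "
from cell import env
print(env.job_done())"
```

```text
the job is handed in; nothing more can be done
None
```

Stand_a and stand_b are both upright on their feet again, about where they lay. In the last camera check nothing else had moved. The job was handed in at about 10 s; no verdict came back.

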